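# Unlock the eccentric cam and push the globe carriage up to the scriber

### The arm

A 6-joint arm with a two-finger parallel gripper is mounted at the origin on the work surface; the furniture and walls round the work are solid. World frame = base frame: x ahead of the robot, y to its left, z up, the work surface at z = 0. Lengths are in m, angles in degrees, forces in N, time in s.
With the tool pointing down it reaches from about 0.4 to 0.825 m from the base axis. Payload 7 kg.
Tool frame: the origin (TCP) lies between the finger pads; the fingertips stand ctrl.nose_length ahead of it and the grasp point (between the pads) lies 2 mm behind it (ctrl.nose_length is the distance from the TCP to the fingertips, in m); z points along the fingers, y is the line along which they close (so a half turn about z gives the same grasp; the last joint's range is limited). The gripper opens to 88 mm and grips with 3 to 60 N. Pads are 19 mm wide; open, the fingers measure 130 mm over their backs; the gripper's body (78 mm by 193 mm) begins 47 mm behind the grasp point.
Start: joints at [-48.982, 20.546, 0.682, 0, -70.136, -16.507], TCP at [0.28, -0.614, 0.244] pointing down, gripper open.
Joint ranges: [-176.03, 176.03], [-82.01, 121.73], [-58.28, 71.71], [-173.87, 95.51], [-174.79, -0.11], [-173.66, 173.66]. Speed limits (degrees/s): [136.94, 136.94, 172.46, 180, 180, 180].

### API

Orientations are given as [roll, pitch, yaw] about the fixed x, y, z axes, in that order (R = Rz(yaw) Ry(pitch) Rx(roll)).
In Python, from plant import ctrl gives the robot as it stands.
- The arm moves only by the tool apply_moves, never from a script. Its argument "commands" is a list of rows, each a list of 3 entries, a list of its own where there are three numbers: the shift along the world's x, y, z in cm, then the turn about the world's z in rad, then the closure, from 0 (fully open) to 1 (shut). In form: [[[x, y, z], turn, jaw], ...]. A call has 1 to 20 rows; each row is the pose to reach, as a shift and turn from the pose commanded when the call began; what a row does not reach only later rows make up. A row lasts 1/12 s, in which the tool goes at most 41.7 mm and 7.16 degrees, less where a joint would pass 70% of its speed; a pose out of reach is approached as far as the arm can. A call with a gripper value outside its range is refused whole. The fingers move at their own pace and stop on an object; the grip force is fixed at half the most. Time passes only in rows, so rows that repeat a pose let the fingers close. It gives the time, the measured TCP pose, the force, the opening and the grip force at its end, in the units of the state.
- ctrl.get_obs(): the state, without advancing time (a new reading comes with each control period).
- ctrl.snapshot(name): name is "side" or "top"; returns a dict with "img" (400x640x3 uint8, red, green, blue), "fx", "fy", "cx", "cy" (pixels), "T" (4x4, takes a point from camera to world coordinates). Camera axes: x right, y up, looking along -z (the intrinsics and any distortion apply to the point x, -y, -z); pixel columns grow to the right and rows downward; lengths in m; the calibration is good to about 2 mm. A picture is of the moment at which its call begins. There is no depth.
- ctrl.close_job(): hands the job in; it is judged then, once.
Trained networks look in a picture, given as the dict that the camera call returned (one of the last four; its "shot" number tells which), for a name from the list of things; names that differ only in an ending like _2 or _b are one class to them, and where a whole thing is asked for, a point or a joint stands for the part that bears it (a point fixed in the world has none). Each returns a list of dicts, best first, with "score" (0 to 1); they miss things now and then, are a little off and sometimes report something else, mostly with a low value. They report only what shows in the picture. A call takes as long as a camera call.
- ctrl.search_frame(picture, target): "at" ([column, row] in pixels, amid what is visible of it).
- ctrl.spot_point(picture, target): "at" ([column, row] in pixels: a listed point, or the origin of a listed thing).
The state is a dict: "clock": time; "joint_pos": joint angles; "qvel": joint speeds; "tau": joint torques, N m; "tool_pos": TCP position; "orientation": TCP orientation; "force": force on the tool from outside, world axes, zero at the start; "moment": the same for the moment, N m; "opening": finger opening in m; "gripper_force": force on a finger pad.
Only numpy, scipy, OpenCV 4.12 (cv2) and the standard library are available. Lean on these libraries where they do the work, as an engineer would, in place of code of your own. Each camera call takes 0.05 s, during which the arm holds its last target. There are 200 camera calls.

### The job

Bring the toy globe up to the scribing needle of the jig: first push the lever of the eccentric cam round, by its black handle and by way of the jig's right-hand side, until it points straight forward along the slide (the low point of the cam then faces the carriage's nose), leaving the carriage back where it is meanwhile. Then push the carriage gently forward by its upright rear plate until it is fully home against its end stop, with the globe still standing upright in its seat. Only push with the fingertips: grip and lift nothing, do not ram or force the jig, do not touch the globe (its paint is wet), and leave the ink pot, paint tube and tape roll where they are.

Things in the scene. Friction and masses are not known exactly. Their poses are not given: they have to be found in the camera images.
- jig: Scribing jig fixed to the table, turned up to 0.35 rad: plywood board 12 mm thick. Axes: x forward (the way the carriage slides), y left, z up; origin on the table; board spans x -100..150, y -120..100 mm. End stop 30 mm high at x 31..43, y 17..83. Needle post at x 115, y 50, 104 mm tall; its needle points back to x 29 at height 64. All heights are above the table.
- carriage (a joint): Travel (m) of the aluminium carriage (follower slide) along jig x: 0 back (start), 0.036 fully home. Stays where left; 2.5 N moves it. An arm on its right carries a steel nose (at travel 0: jig x -45..-11, y -72..-38 mm, up to 34 mm high) that meets the cam's rim: it gets fully home only with the cam within about 0.5 rad of its low point.
- push_face (a point): The middle of the rear face of the carriage's upright rear plate, 60 mm above the table; moves with the carriage (jig x -89 mm at travel 0, y 50). The plate is 70 mm wide (along jig y), 8 mm thick and stands from 18 to 76 mm height. Push it in the jig's +x.
- seat (a point): The centre of the seat floor on the carriage (a low ring, inner radius 14.5 mm, 7 mm high), 59 mm ahead of push_face, 32 mm above the table.
- cam (a joint): Cam angle (rad), counterclockwise from above. The lever lies over the cam's bulge and points along jig (-cos, -sin) of it: 0 backward (high point at the nose, carriage blocked), 1.57 right (-y), 3.14 straight forward = low point. Starts at 0.15 to 1.0; range -0.5 to 4.2. Friction 0.2 N m (3 N at the handle): stays where left.
- cam_pivot (a point): On the vertical pivot axis of the cam, 47 mm above the table; jig x 45, y -55 mm. The cam is a steel disc of radius 34 mm whose centre is 16 mm off the pivot, 15 to 31 mm high; the lever bar (14 mm wide) lies above it, 35 to 42 mm high.
- lever_handle (a point): The upright round black handle at the lever's end, 75 mm from the pivot: 12 to 18 mm thick, standing from 42 to 89 mm height; this point is on its axis at 66 mm height. Space is free behind it above 35 mm height.
- toy_globe: Small toy globe (36 mm ball on a 26 mm foot, 50 mm tall), loose in the carriage's seat; origin at the centre of the foot's underside. Not to be touched.
- ink_pot: Glass ink pot, 52 mm across, 40 mm tall, loose at the right of the jig; origin at its underside. Bystander.
- paint_tube: Paint tube, 32 x 92 x 17 mm, loose, lying right of the jig, nearer the robot; origin at its underside. Bystander.
- tape_roll: Roll of tape, 92 mm across, 18 mm tall, loose left of the jig; origin at its underside. Bystander.

How it is judged:
By the outcome, as a careful person would: the job done as asked, in the order asked, and still so for the second after the job is handed in, with the robot touching nothing.
It also fails if it takes over 54 s, if anything falls off the work surface, if the arm or the gripper's body presses on something with over 40 N, if the wrist force passes 120 N, or if a joint passes its speed limit or range.

## Working session

There is one attempt and no reset: what is moved stays moved. The work goes in short steps, Python scripts to look and compute and a tool call to move; the robot and the scene stay as the last step left them, time stands still between calls to the robot, and variables do not carry over. Pictures are saved under pics/ and viewed, at most 10 in all, crops included, and the job is handed in when it is done.

Besides the shell and the picture viewer there is one more tool, called as name(argument=value, ...), one argument or row to a line, values as JSON. apply_moves: Moves the arm, as the interface text tells. Its arguments: {"type":"object","properties":{"commands":{"type":"array"}},"required":["commands"]}

```bash
mkdir -p pics; cat > h.py <<'E'
import numpy as np, cv2
from plant import ctrl
def ray(p,uv):
    d=np.array([(uv[0]-p["cx"])/p["fx"],-(uv[1]-p["cy"])/p["fy"],-1.0]); T=np.array(p["T"])
    return T[:3,3],T[:3,:3]@d
def atz(p,uv,z):
    o,d=ray(p,uv); return o+d*(z-o[2])/d[2]
def tri(ps,uvs):
    A=np.zeros((3,3));b=np.zeros(3)
    for p,uv in zip(ps,uvs):
        o,d=ray(p,uv);d=d/np.linalg.norm(d);M=np.eye(3)-np.outer(d,d);A+=M;b+=M@o
    return np.linalg.solve(A,b)
def save(p,n): cv2.imwrite(f"pics/{n}.png",p["img"][:,:,::-1])
E
python3 - <<'E'
from h import *
print(ctrl.nose_length, ctrl.get_obs())
P={n:ctrl.snapshot(n) for n in("side","top")}
print(P["top"].keys())
for n in P: save(P[n],n+"0")
Z=dict(push_face=.06,seat=.032,cam_pivot=.047,lever_handle=.066,toy_globe=.032,ink_pot=0,paint_tube=0,tape_roll=0,jig=0)
for t in Z:
    r={n:ctrl.spot_point(P[n],t)[:2] for n in P}
    print(t)
    for n in r:
        for q in r[n]: print("  ",n,np.round(q["at"],1),round(q["score"],2),atz(P[n],q["at"],Z[t]).round(4))
    if all(r.values()): print("   tri",tri(P.values(),[r[n][0]["at"] for n in P]).round(4))
E
```

```text
0.017 {'clock': 0.0, 'joint_pos': array([-4.89815933e+01,  2.05913821e+01,  6.32799338e-01, -2.14701515e-02,
       -7.01352458e+01, -1.65071209e+01]), 'qvel': array([-0.08063702,  0.01943778,  0.00540756, -0.11891155,  0.07421431,
        0.01522768]), 'tau': array([ 1.07157219e-03, -5.82715917e+01,  2.93065041e+01,  6.99700803e+00,
        7.05625236e-03, -1.87296123e-04]), 'tool_pos': array([ 0.2798287 , -0.61374716,  0.24261161]), 'orientation': array([ 1.79904303e+02, -7.31138898e-03, -1.55496020e+02]), 'force': array([-0.95061734, -0.91495431,  0.97432117]), 'moment': array([ 0.06610208,  0.03855896, -0.0373157 ]), 'gripper_force': 0.0, 'opening': 0.08793504932826966}
dict_keys(['img', 'fx', 'fy', 'cx', 'cy', 'T', 'shot'])
push_face
   side [369.8 216.4] 0.76 [0.44   0.0016 0.06  ]
   top [308.7 250.3] 0.97 [0.4412 0.0022 0.06  ]
   tri [0.4406 0.0023 0.0605]
seat
   side [340.1 230.1] 0.83 [0.5021 0.0194 0.032 ]
   side [341.4 227.3] 0.57 [0.4999 0.0092 0.032 ]
   top [305.5 220.3] 0.84 [0.5012 0.0076 0.032 ]
   top [413.1 165.3] 0.21 [ 0.6075 -0.2086  0.032 ]
   tri [0.5025 0
[... 376 characters left out ...]
top [306.1 219.8] 0.83 [0.5022 0.0065 0.032 ]
   tri [0.5025 0.0066 0.0236]
ink_pot
   side [302.9 186.4] 0.63 [ 0.6184 -0.206   0.    ]
   top [410.8 165.6] 0.77 [ 0.6144 -0.2109  0.    ]
   tri [ 0.6174 -0.2118 -0.0039]
paint_tube
   side [345.3 185.2] 0.5 [ 0.5037 -0.2228  0.    ]
   top [423.1 218.8] 0.73 [ 0.5036 -0.2303  0.    ]
   tri [ 0.5041 -0.2316 -0.0053]
tape_roll
   side [364.5 273.7] 0.6 [0.4465 0.1145 0.    ]
   top [252.3 246.4] 0.7 [0.4544 0.1153 0.    ]
   tri [0.4504 0.1154 0.0014]
jig
   side [327.6 223.6] 0.94 [ 0.5353 -0.0439  0.    ]
   top [322.3 203.1] 0.66 [ 0.5395 -0.0267  0.    ]
   top [311.1 253. ] 0.17 [ 0.439  -0.0021  0.    ]
   tri [ 0.5355 -0.0263  0.0136]
```

View pics/top0.png

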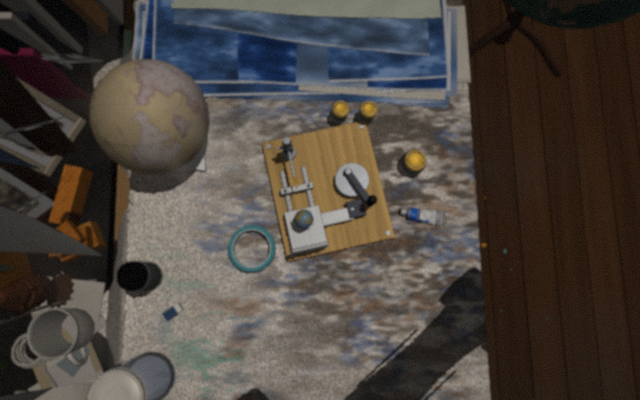

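View pics/side0.png

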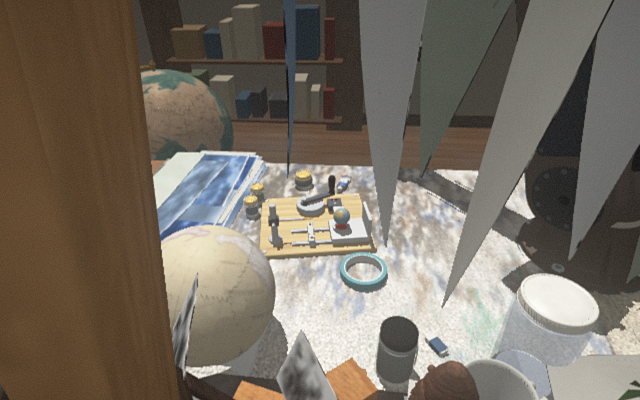

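The top view shows the jig turned about +0.2 rad. The pivot is at (348,170), the handle at (372,200), and the carriage with its globe at (306,225). The side view agrees. From these I get a cam angle of about 0.39 rad and a lever length of 76 mm, which fits the given 75 mm. Next I move above the spot behind the handle with the fingers closed.

apply_moves(
  commands=[
    [[24, 51.7, -9], -1.4, 1],
    [[24, 51.7, -9], -1.4, 1],
    [[24, 51.7, -9], -1.4, 1],
    [[24, 51.7, -9], -1.4, 1],
    [[24, 51.7, -9], -1.4, 1],
    [[24, 51.7, -9], -1.4, 1],
    [[24, 51.7, -9], -1.4, 1],
    [[24, 51.7, -9], -1.4, 1],
    [[24, 51.7, -9], -1.4, 1],
    [[24, 51.7, -9], -1.4, 1],
    [[24, 51.7, -9], -1.4, 1],
    [[24, 51.7, -9], -1.4, 1],
    [[24, 51.7, -9], -1.4, 1],
    [[24, 51.7, -9], -1.4, 1],
    [[24, 51.7, -9], -1.4, 1],
    [[24, 51.7, -9], -1.4, 1],
    [[24, 51.7, -9], -1.4, 1],
    [[24, 51.7, -9], -1.4, 1],
  ],
)

```text
clock: 2.5
tool_pos: [0.5199, -0.097, 0.1535]
orientation: [-180.0, -0.0, 124.4]
force: [-0.3, 0.1, 0.0]
opening: 0.0001
gripper_force: 0.0
```

```bash
cat >> h.py <<'E'
PIV=np.array([.597,-.0766]); YAW=np.radians(11.6)
def finger(cam,lag=.0165):
    f=YAW+np.pi+cam; r=np.array([np.cos(f),np.sin(f)]); t=np.array([-r[1],r[0]])
    return PIV+.075*r-lag*t
E
python3 - <<'E'
from h import *
p=ctrl.snapshot("side"); save(p,"side1")
o=ctrl.get_obs(); print(o["tool_pos"],o["orientation"],o["opening"],o["joint_pos"].round(1))
for c in np.arange(.39,3.3,.125): print(round(c,3),(100*finger(c)).round(2))
print(100*finger(3.14))
E
```

```text
[ 0.51974692 -0.09752852  0.15365434] [-1.79994735e+02 -3.85450887e-04  1.24291521e+02] 0.00037061262951421835 [  10.6   11.4  -24.8    0.   -53.8 -156.3]
0.39 [ 52.56 -10.48]
0.515 [ 52.96 -11.35]
0.64 [ 53.48 -12.16]
0.765 [ 54.09 -12.9 ]
0.89 [ 54.78 -13.56]
1.015 [ 55.56 -14.13]
1.14 [ 56.4  -14.59]
1.265 [ 57.29 -14.95]
1.39 [ 58.21 -15.19]
1.515 [ 59.16 -15.32]
1.64 [ 60.12 -15.33]
1.765 [ 61.08 -15.22]
1.89 [ 62.01 -14.98]
2.015 [ 62.9  -14.64]
2.14 [ 63.75 -14.19]
2.265 [ 64.53 -13.63]
2.39 [ 65.24 -12.98]
2.515 [ 65.86 -12.25]
2.64 [ 66.38 -11.45]
2.765 [ 66.8  -10.58]
2.89 [67.11 -9.68]
3.015 [67.3  -8.74]
3.14 [67.38 -7.78]
3.265 [67.33 -6.82]
[67.37841085 -7.78044395]
```

View pics/side1.png

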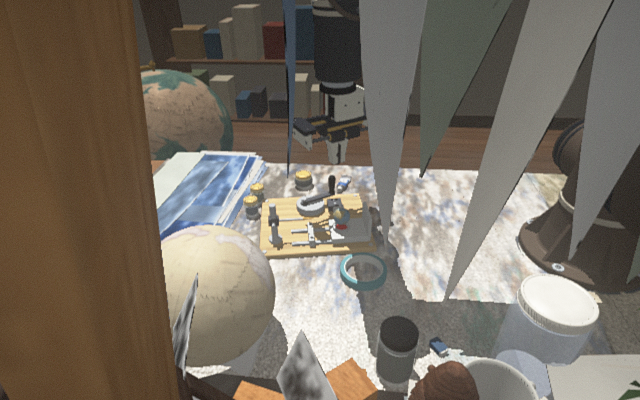

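The gripper is closed and hovering above the jig, tip near (335,155), with the handle free at (332,185). Now I descend and start pushing.

apply_moves(
  commands=[
    [[0, 0, -2], 0, 1],
    [[0, 0, -4], 0, 1],
    [[0, 0, -6], 0, 1],
    [[0, 0, -7.5], 0, 1],
    [[0, 0, -8.2], 0, 1],
    [[0, 0, -8.2], 0, 1],
    [[0.3, -0.4, -8.2], 0.02, 1],
    [[0.6, -0.8, -8.2], 0.04, 1],
    [[0.75, -1.2, -8.2], 0.07, 1],
    [[0.95, -1.6, -8.2], 0.12, 1],
    [[1.2, -2.0, -8.2], 0.18, 1],
    [[1.5, -2.5, -8.2], 0.25, 1],
    [[1.8, -2.8, -8.2], 0.31, 1],
    [[2.1, -3.2, -8.2], 0.37, 1],
  ],
)

```text
clock: 3.72
tool_pos: [0.5405, -0.1297, 0.0725]
orientation: [180.0, -0.0, 145.6]
force: [-1.9, 2.2, -0.7]
opening: 0.0005
gripper_force: 1.3
```

```bash
python3 - <<'E'
from h import *
o=ctrl.get_obs(); print(o["tool_pos"],o["orientation"],o["force"])
P={n:ctrl.snapshot(n) for n in("side","top")}
for n in P: 
    for q in ctrl.spot_point(P[n],"lever_handle")[:2]: print(n,q,atz(P[n],q["at"],.066))
a=P["top"]["img"][100:280,230:450]; b=P["side"]["img"][130:290,240:440]
cv2.imwrite("pics/c2.png",np.vstack([cv2.resize(a,(600,300)),cv2.resize(b,(600,300))])[:,:,::-1])
E
```

```text
[ 0.54047396 -0.12974431  0.07249751] [ 1.79994937e+02 -2.63021128e-02  1.45603744e+02] [-1.93939119  2.19238382 -0.70710008]
side {'at': [322.8, 178.7], 'score': 0.63} [ 0.5561804  -0.13926482  0.066     ]
top {'at': [307.2, 248.4], 'score': 0.39} [0.44446437 0.0049161  0.066     ]
top {'at': [303.9, 222.1], 'score': 0.27} [0.49387349 0.01030547 0.066     ]
```

View pics/c2.png

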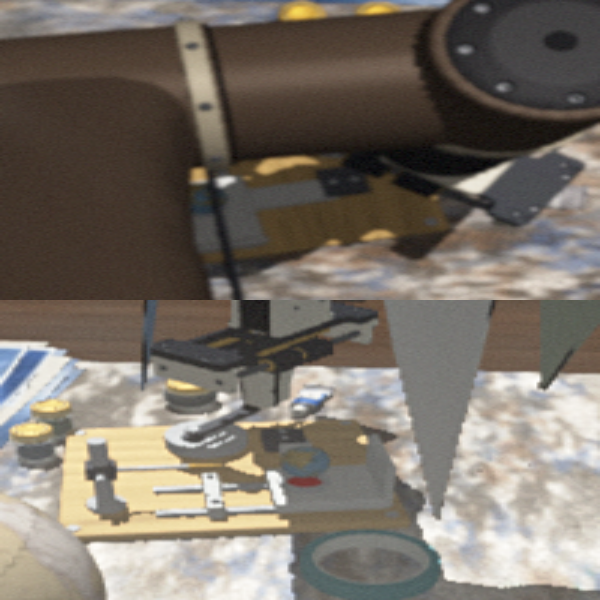

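The side crop shows the finger behind the handle and the lever turning, with the force around 3 N. The globe is still standing. I continue along the arc.

apply_moves(
  commands=[
    [[0.35, -0.33, 0], 0.06, 1],
    [[0.7, -0.65, 0], 0.125, 1],
    [[1.1, -0.95, 0], 0.19, 1],
    [[1.45, -1.25, 0], 0.25, 1],
    [[1.9, -1.5, 0], 0.31, 1],
    [[2.3, -1.7, 0], 0.375, 1],
    [[2.75, -1.9, 0], 0.44, 1],
    [[3.2, -2.05, 0], 0.5, 1],
    [[3.65, -2.2, 0], 0.56, 1],
    [[4.1, -2.3, 0], 0.625, 1],
    [[4.6, -2.37, 0], 0.69, 1],
    [[5.05, -2.42, 0], 0.75, 1],
    [[5.55, -2.45, 0], 0.81, 1],
    [[6.0, -2.43, 0], 0.875, 1],
    [[6.5, -2.4, 0], 0.94, 1],
    [[7.0, -2.3, 0], 1.0, 1],
    [[7.45, -2.2, 0], 1.06, 1],
    [[7.9, -2.1, 0], 1.125, 1],
    [[8.35, -1.95, 0], 1.19, 1],
    [[8.8, -1.75, 0], 1.25, 1],
  ],
)

```text
clock: 5.58
tool_pos: [0.6281, -0.1466, 0.0718]
orientation: [179.9, -0.1, -142.8]
force: [-3.7, 0.4, 0.8]
opening: 0.0004
gripper_force: 1.7
```

```bash
python3 - <<'E'
from h import *
o=ctrl.get_obs(); print(o["tool_pos"],o["orientation"],o["force"])
P={n:ctrl.snapshot(n) for n in("side","top")}
for n in P: 
    for q in ctrl.spot_point(P[n],"lever_handle")[:2]: print(n,q,atz(P[n],q["at"],.066))
a=P["top"]["img"][100:280,230:450]; b=P["side"]["img"][130:290,240:440]
cv2.imwrite("pics/c3.png",np.vstack([cv2.resize(a,(600,300)),cv2.resize(b,(600,300))])[:,:,::-1])
E
```

```text
[ 0.62808762 -0.14660082  0.07180182] [ 1.79939892e+02 -7.21036871e-02 -1.42828871e+02] [-3.67718866  0.44033867  0.80698419]
side {'at': [291.0, 178.9], 'score': 0.9} [ 0.6345993 -0.1313042  0.066    ]
top {'at': [376.8, 141.1], 'score': 0.66} [ 0.64881838 -0.13314593  0.066     ]
```

View pics/c3.png

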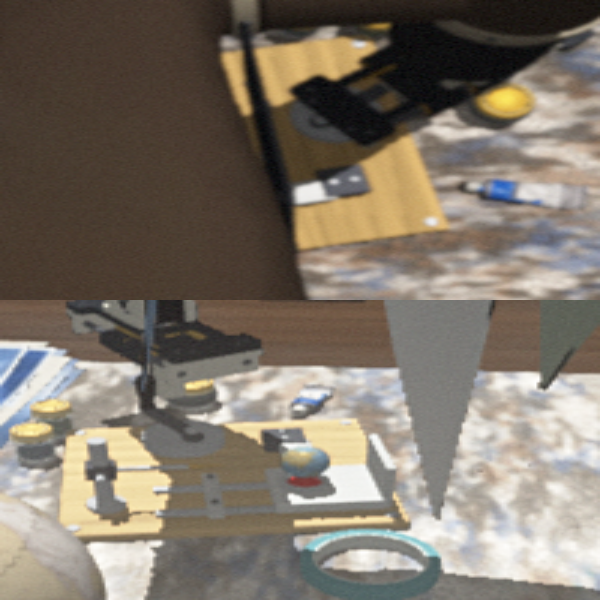

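The lever is now past the right side, with its handle near (148,390) in the crop. Globe, pot and tube are undisturbed. I continue to just short of straight forward.

apply_moves(
  commands=[
    [[0.43, 0.22, 0], 0.06, 1],
    [[0.85, 0.45, 0], 0.125, 1],
    [[1.25, 0.72, 0], 0.19, 1],
    [[1.63, 1.0, 0], 0.25, 1],
    [[2.0, 1.33, 0], 0.31, 1],
    [[2.34, 1.66, 0], 0.375, 1],
    [[2.66, 2.03, 0], 0.44, 1],
    [[2.96, 2.4, 0], 0.5, 1],
    [[3.23, 2.8, 0], 0.56, 1],
    [[3.48, 3.2, 0], 0.625, 1],
    [[3.7, 3.62, 0], 0.69, 1],
    [[3.9, 4.05, 0], 0.75, 1],
    [[4.06, 4.5, 0], 0.81, 1],
    [[4.2, 4.95, 0], 0.875, 1],
    [[4.31, 5.4, 0], 0.94, 1],
    [[4.4, 5.9, 0], 1.0, 1],
    [[4.44, 6.2, 0], 1.05, 1],
    [[4.46, 6.5, 0], 1.09, 1],
    [[4.46, 6.5, 0], 1.09, 1],
  ],
)

```text
clock: 7.37
tool_pos: [0.6731, -0.0819, 0.0717]
orientation: [180.0, -0.0, -80.5]
force: [-2.4, -1.6, 0.1]
opening: 0.0003
gripper_force: 1.1
```

```bash
python3 - <<'E'
from h import *
o=ctrl.get_obs(); print(o["tool_pos"],o["orientation"],o["force"])
P={n:ctrl.snapshot(n) for n in("side","top")}
for t,z in(("lever_handle",.066),("cam_pivot",.047)):
  for n in P: 
    for q in ctrl.spot_point(P[n],t)[:2]: print(t,n,q,atz(P[n],q["at"],z))
E
```

```text
[ 0.67308566 -0.0819046   0.07171867] [ 1.79963053e+02 -2.20684518e-02 -8.04562610e+01] [-2.39116941 -1.60341753  0.09237534]
lever_handle side {'at': [270.0, 194.8], 'score': 0.79} [ 0.67059773 -0.05431943  0.066     ]
cam_pivot side {'at': [304.6, 196.8], 'score': 0.61} [ 0.59405536 -0.08238508  0.047     ]
cam_pivot top {'at': [347.5, 170.8], 'score': 0.82} [ 0.59527037 -0.0761824   0.047     ]
```

apply_moves(
  commands=[
    [[0.2, -1, 0], 0, 1],
    [[0.5, -2.5, 0], 0, 1],
    [[0.8, -4, 1], 0, 1],
    [[0.8, -4.5, 4], 0, 1],
    [[0, -5.5, 8], 0, 1],
    [[-2, -9, 10], -0.12, 1],
    [[-4, -13, 11], -0.24, 1],
    [[-6, -17, 12], -0.36, 1],
    [[-8, -21, 12], -0.48, 1],
    [[-10, -25, 12], -0.6, 1],
    [[-12, -28, 12], -0.72, 1],
    [[-14, -32, 12], -0.84, 1],
    [[-16, -36, 12], -0.96, 1],
    [[-16, -36, 12], -1.08, 1],
    [[-16, -36, 12], -1.2, 1],
    [[-16, -36, 12], -1.32, 1],
    [[-16, -36, 12], -1.44, 1],
    [[-16, -36, 12], -1.53, 1],
  ],
)

```text
clock: 9.17
tool_pos: [0.5133, -0.4435, 0.1918]
orientation: [-180.0, 0.1, -168.6]
force: [0.7, 0.0, 0.3]
opening: 0.0004
gripper_force: 0.0
```

```bash
python3 - <<'E'
from h import *
o=ctrl.get_obs(); print(o["tool_pos"],o["orientation"],o["force"])
P={n:ctrl.snapshot(n) for n in("side","top")}
G={}
for t,z in(("lever_handle",.066),("cam_pivot",.047),("push_face",.06)):
  r={n:ctrl.spot_point(P[n],t)[:1] for n in P}
  for n in P: 
    for q in r[n]: print(t,n,q,atz(P[n],q["at"],z))
  if all(r.values()): G[t]=tri(P.values(),[r[n][0]["at"] for n in P]); print(t,G[t])
d=G["lever_handle"]-G["cam_pivot"]; e=G["cam_pivot"]-G["push_face"]
print(np.degrees(np.arctan2(d[1],d[0])),np.hypot(d[0],d[1]),np.degrees(np.arctan2(e[1],e[0]))+38.08)
a=P["top"]["img"][110:270,240:420]; b=P["side"]["img"][150:270,240:400]
cv2.imwrite("pics/c4.png",np.vstack([cv2.resize(a,(400,356)),cv2.resize(b,(400,240))])[:,:,::-1])
a=P["top"]["img"][110:270,240:420]; cv2.imwrite("pics/c5.png",cv2.resize(a,(675,600),interpolation=cv2.INTER_CUBIC)[:,:,::-1])
E
```

```text
[ 0.51334701 -0.44351059  0.19179405] [-1.79956250e+02  6.36205072e-02 -1.68555967e+02] [0.72111053 0.04064342 0.29673042]
lever_handle side {'at': [270.3, 191.6], 'score': 0.59} [ 0.67296887 -0.0681847   0.066     ]
lever_handle top {'at': [340.3, 131.1], 'score': 0.95} [ 0.6700339  -0.06302727  0.066     ]
lever_handle [ 0.67029505 -0.06274365  0.06918595]
cam_pivot side {'at': [301.9, 196.9], 'score': 0.93} [ 0.60042528 -0.08135401  0.047     ]
cam_pivot top {'at': [347.4, 170.1], 'score': 0.68} [ 0.59667328 -0.07602828  0.047     ]
cam_pivot [ 0.59771897 -0.07573763  0.05032415]
push_face side {'at': [370.0, 217.6], 'score': 0.79} [0.43958361 0.00597099 0.06      ]
push_face top {'at': [309.7, 249.9], 'score': 0.65} [4.41915646e-01 3.28750051e-04 6.00000000e-02]
push_face [0.44074527 0.00045122 0.05619021]
10.150652409478896 0.07373012188587498 12.189890295177293
```

View pics/c5.png

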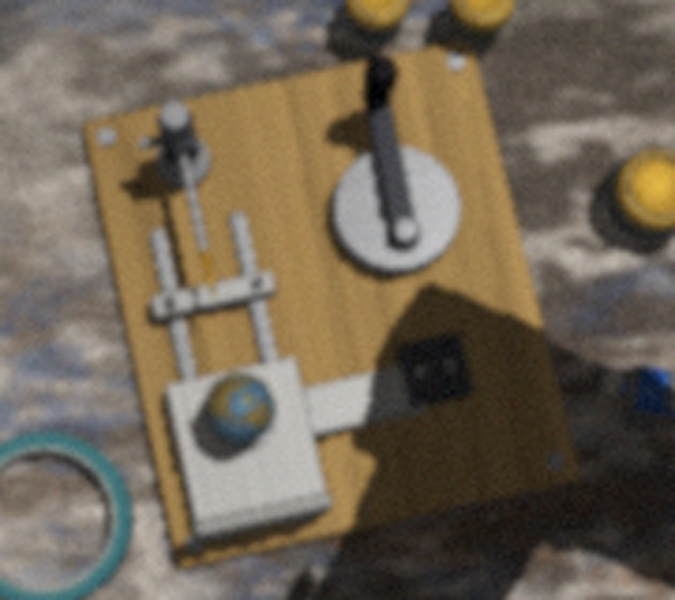

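The lever bar runs from (403,232) to (378,105), parallel to the rails within about 2°, so the cam is at about 3.11 rad. The carriage is still back and the globe upright. Now I go behind the rear plate.

apply_moves(
  commands=[
    [[-9.4, 4, 0], 0, 1],
    [[-9.4, 8, 0], 0, 1],
    [[-9.4, 12, 0], 0, 1],
    [[-9.4, 16, 0], 0, 1],
    [[-9.4, 20, 0], 0, 1],
    [[-9.4, 24, 0], 0, 1],
    [[-9.4, 28, 0], 0, 1],
    [[-9.4, 32, 0], 0, 1],
    [[-9.4, 36, 0], 0, 1],
    [[-9.4, 40, 0], 0, 1],
    [[-9.4, 43.8, 0], 0, 1],
    [[-9.4, 43.8, 0], 0, 1],
    [[-9.4, 43.8, -3], 0, 1],
    [[-9.4, 43.8, -6], 0, 1],
    [[-9.4, 43.8, -9], 0, 1],
    [[-9.4, 43.8, -11], 0, 1],
    [[-9.4, 43.8, -12.8], 0, 1],
    [[-9.4, 43.8, -12.8], 0, 1],
  ],
)

```text
clock: 11.07
tool_pos: [0.4177, -0.0043, 0.061]
orientation: [-180.0, -0.3, -168.0]
force: [0.2, -0.1, -0.0]
opening: 0.0002
gripper_force: 0.0
```

apply_moves(
  commands=[
    [[0.2, 0.04, 0], 0, 1],
    [[0.4, 0.08, 0], 0, 1],
    [[0.6, 0.12, 0], 0, 1],
    [[0.75, 0.16, 0], 0, 1],
    [[0.85, 0.18, 0], 0, 1],
    [[0.95, 0.2, 0], 0, 1],
    [[1.05, 0.22, 0], 0, 1],
    [[1.15, 0.24, 0], 0, 1],
    [[1.25, 0.26, 0], 0, 1],
    [[1.35, 0.28, 0], 0, 1],
    [[1.45, 0.3, 0], 0, 1],
    [[1.55, 0.32, 0], 0, 1],
    [[1.65, 0.35, 0], 0, 1],
    [[1.8, 0.38, 0], 0, 1],
    [[1.95, 0.41, 0], 0, 1],
    [[2.1, 0.44, 0], 0, 1],
    [[2.25, 0.47, 0], 0, 1],
    [[2.4, 0.5, 0], 0, 1],
    [[2.55, 0.53, 0], 0, 1],
    [[2.7, 0.57, 0], 0, 1],
  ],
)

```text
clock: 12.73
tool_pos: [0.4466, 0.002, 0.0635]
orientation: [-180.0, -0.0, -168.1]
force: [-2.3, -2.4, -0.9]
opening: 0.0004
gripper_force: 1.3
```

```bash
python3 - <<'E'
from h import *
o=ctrl.get_obs(); print(o["tool_pos"],o["orientation"],o["force"])
p=ctrl.snapshot("side")
for t,z in(("push_face",.06),("toy_globe",.032)):
  for q in ctrl.spot_point(p,t)[:1]: print(t,q,atz(p,q["at"],z))
b=p["img"][150:270,240:400]; cv2.imwrite("pics/c6.png",cv2.resize(b,(640,480),interpolation=cv2.INTER_CUBIC)[:,:,::-1])
E
```

```text
[0.44664383 0.00198659 0.06346561] [-1.79997832e+02 -1.54653790e-02 -1.68102310e+02] [-2.31077897 -2.40606181 -0.93703391]
push_face {'at': [362.4, 217.4], 'score': 0.83} [0.45569483 0.00678087 0.06      ]
toy_globe {'at': [335.0, 228.6], 'score': 0.57} [0.51345917 0.0151836  0.032     ]
```

View pics/c6.png

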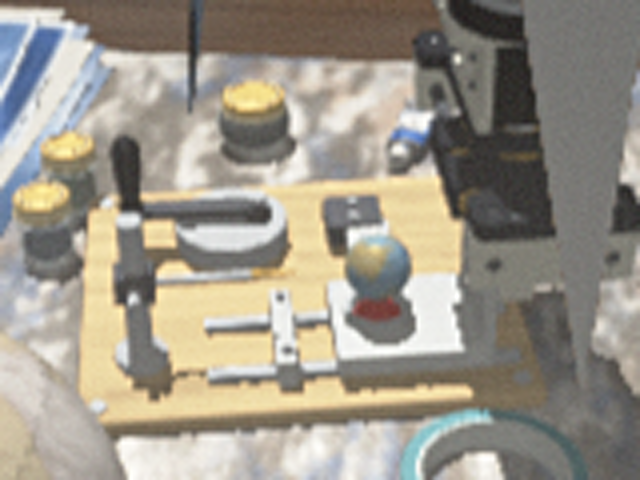

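The finger is on the rear plate near (480,310) and the carriage has moved about 16 mm, at about 3 N. The globe is upright in its seat. About 20 mm remains, so I push slowly.

apply_moves(
  commands=[
    [[0.12, 0.02, 0], 0, 1],
    [[0.24, 0.05, 0], 0, 1],
    [[0.36, 0.08, 0], 0, 1],
    [[0.48, 0.1, 0], 0, 1],
    [[0.6, 0.13, 0], 0, 1],
    [[0.72, 0.15, 0], 0, 1],
    [[0.84, 0.18, 0], 0, 1],
    [[0.96, 0.2, 0], 0, 1],
    [[1.05, 0.22, 0], 0, 1],
    [[1.15, 0.24, 0], 0, 1],
    [[1.25, 0.26, 0], 0, 1],
    [[1.33, 0.28, 0], 0, 1],
    [[1.41, 0.3, 0], 0, 1],
    [[1.48, 0.31, 0], 0, 1],
    [[1.55, 0.33, 0], 0, 1],
    [[1.6, 0.34, 0], 0, 1],
  ],
)

```text
clock: 14.22
tool_pos: [0.4627, 0.0054, 0.0636]
orientation: [-180.0, 0.0, -168.1]
force: [-2.9, 0.2, 1.4]
opening: 0.0008
gripper_force: 1.3
```

apply_moves(
  commands=[
    [[0.05, 0.01, 0], 0, 1],
    [[0.1, 0.02, 0], 0, 1],
    [[0.15, 0.03, 0], 0, 1],
    [[0.2, 0.04, 0], 0, 1],
  ],
)

```text
clock: 14.55
tool_pos: [0.4647, 0.0059, 0.0636]
orientation: [-180.0, 0.0, -168.1]
force: [-2.8, 0.5, 1.2]
opening: 0.0004
gripper_force: 1.3
```

apply_moves(
  commands=[
    [[0.05, 0.01, 0], 0, 1],
    [[0.1, 0.02, 0], 0, 1],
    [[0.15, 0.03, 0], 0, 1],
  ],
)

```text
clock: 14.8
tool_pos: [0.4662, 0.0062, 0.0636]
orientation: [180.0, 0.0, -168.1]
force: [-2.5, 0.8, 1.8]
opening: 0.0004
gripper_force: 1.3
```

apply_moves(
  commands=[
    [[0.05, 0.01, 0], 0, 1],
    [[0.1, 0.02, 0], 0, 1],
  ],
)

```text
clock: 14.97
tool_pos: [0.4667, 0.0062, 0.0635]
orientation: [-180.0, -0.0, -168.1]
force: [-5.4, 1.6, 3.1]
opening: -0.0002
gripper_force: 2.7
```

apply_moves(
  commands=[
    [[0.05, 0.01, 0], 0, 1],
    [[0.1, 0.02, 0], 0, 1],
  ],
)

```text
clock: 15.13
tool_pos: [0.4668, 0.0061, 0.0633]
orientation: [-180.0, -0.1, -168.1]
force: [-8.0, -0.0, 5.0]
opening: 0.0005
gripper_force: 4.0
```

The force rises at about 36 mm of travel, so the carriage is on the stop. I back off and check.

apply_moves(
  commands=[
    [[-0.3, -0.06, 0], 0, 1],
    [[-1, -0.2, 0], 0, 1],
    [[-2.5, -0.5, 0], 0, 1],
    [[-4, -0.8, 0], 0, 1],
    [[-4, -0.8, 2], 0, 1],
    [[-4, -0.8, 6], 0, 1],
    [[-4, -0.8, 10], 0, 1],
    [[-4, -0.8, 13], 0, 1],
    [[-4, -5, 13], 0, 1],
    [[-4, -9, 13], 0, 1],
    [[-4, -13, 13], 0, 1],
    [[-4, -17, 13], 0, 1],
    [[-4, -21, 13], 0, 1],
    [[-2, -25, 13], 0, 1],
    [[0, -29, 13], 0, 1],
    [[2, -33, 13], 0, 1],
    [[4, -37, 13], 0, 1],
    [[4, -40, 13], 0, 1],
    [[4, -40, 13], 0, 1],
  ],
)

```text
clock: 16.72
tool_pos: [0.5089, -0.3994, 0.1921]
orientation: [-179.9, -0.0, -168.3]
force: [1.1, 0.3, 0.2]
opening: 0.0005
gripper_force: 0.0
```

```bash
python3 - <<'E'
from h import *
P={n:ctrl.snapshot(n) for n in("side","top")}
for t,z in(("lever_handle",.066),("cam_pivot",.047),("push_face",.06)):
  r={n:ctrl.spot_point(P[n],t)[:1] for n in P}
  if all(r.values()): print(t,tri(P.values(),[r[n][0]["at"] for n in P]).round(4))
a=P["top"]["img"][110:270,240:420]; b=P["side"]["img"][160:280,240:400]
cv2.imwrite("pics/c7.png",np.hstack([cv2.resize(x,(400,w),interpolation=cv2.INTER_CUBIC) if 0 else cv2.resize(x,(400,356),interpolation=cv2.INTER_CUBIC) for x,w in((a,0),(b,0))])[:,:,::-1])
E
```

```text
lever_handle [ 0.6648 -0.0592  0.0728]
cam_pivot [ 0.5951 -0.0724  0.0502]
push_face [0.4775 0.0101 0.0564]
```

View pics/c7.png

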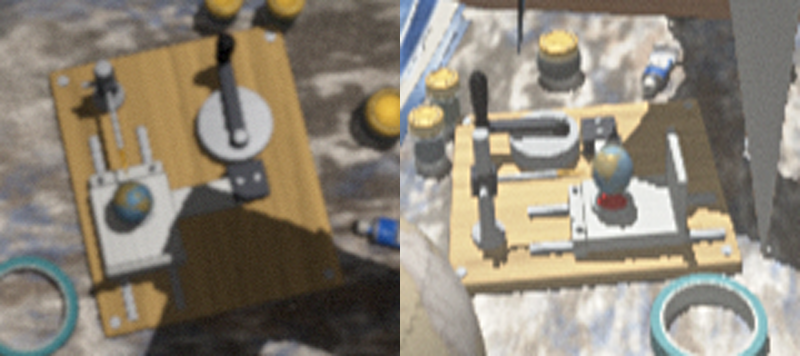

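The carriage is flush against the end stop, with 36 mm of travel. The lever points straight forward, the globe is upright, and the pot, tube and tape roll have not moved. The arm is clear of everything.

```bash
python3 -c "
from plant import ctrl
print(ctrl.close_job())"
```

```text
the job is handed in; nothing more can be done
None
```

I handed the job in at about 17 s: the cam lever points straight forward to within about 2°, the carriage is fully home against its end stop, the globe is upright and untouched, and the ink pot, paint tube and tape roll are where they were.

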